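# Index the inspection carriage to its next lock hole

### The job

Swing the stop lever out of the carriage's way until it points straight along the rail, away from the carriage. Then pull up the carriage's lock plunger, slide the carriage one hole on, towards where the lever was standing, and let the pin go fully home in that hole. Finish while still gripping the plunger knob with the pin home: do not let go; and leave the mouse, the lens and the screwdriver undisturbed.

Things in the scene. Friction and masses are not known exactly. Their poses are not given: they have to be found in the camera images.
- rail: Aluminium indexing rail fixed to the bench, 400 x 100 mm. Origin on the bench at its middle; x across, away from the robot side; y along it, the way the carriage must go. Its steel strip (x = -22 mm, top 34 mm up) has 10.5 mm square lock holes every 40 mm in y; the pin starts in the one at y = -40 mm, the next is at y = 0. End blocks 32 mm high.
- carriage (a joint): Slide of the carriage, m: 0 at the starting hole, growing along the rail's +y; next hole at 0.040, others at 0.080 and -0.040; travel -0.06 to 0.10; 2 N friction, about 1.3 mm play each way when locked. Black plate, rail x -45 to 75 mm, 70 mm along y, top 48 mm above the bench, a round nest (60 mm across, 7 mm high) on its far half.
- plunger (a joint): Lift of the spring lock plunger, m: 0 with the pin fully home (10 mm deep in a hole), 0.016 fully pulled. Above 0.010 the pin is clear of the strip and the carriage is free; between holes a released pin rides on the strip at 0.010. A spring pushes it down with 4 N at 0, 8 N at 0.016.
- pull_knob: Black round plunger knob on an upright axis, diameter 26 mm, height 28 mm. Origin at the centre of its underside, 70 mm above the bench with the pin home. Under it a 20 mm diameter steel housing on the carriage plate. Rides with the carriage (x = -22 mm in the rail's frame) and goes up with the plunger.
- knob_mid (a point): Centre of the plunger knob (14 mm above its underside; 84 mm above the bench with the pin home): the point to grip.
- stop_lever (a joint): Angle of the flat steel stop lever on its upright pivot, rad: 0 square across the rail (along the rail's x axis), blocking the carriage; 1.571 straight along the rail's +y. Travel -0.10 to 2.3, starts near 0, stays where left (0.12 N m friction), no catch at 1.571. Arm 112 mm long, 14 mm wide, top 51 mm above the bench.
- lever_knob_mid (a point): Centre of the black upright grip on the lever's free end, 100 mm from the pivot: a cylinder of diameter 18 mm and height 32 mm (54 to 86 mm above the bench); this point is 70 mm above the bench.
- lever_pivot (a point): Point on the lever's upright pivot axis, 70 mm above the bench; fixed to the rail at x = -62, y = 30 mm in its frame.
- mouse: Black computer mouse 100 x 58 x 30 mm lying on the bench near the rail; origin under its middle. Leave alone.
- lens: Black lens barrel standing on the bench beyond the rail, diameter 42 mm, height 46 mm; origin under its middle. Leave alone.
- screwdriver: Screwdriver 170 mm long lying on the bench beyond the rail, handle diameter 26 mm; origin under its middle, its x axis along the blade. Leave alone.

How it is judged:
On the way, in this order (a step that is already met when the one before it is completed fails the run):
1. the stop lever is swung out to point along the rail, with the carriage still locked in its first hole (value of joint stop_lever between 1.4 and 1.74 rad and value of joint carriage between -0.005 and 0.005 m and value of joint plunger below 0.005 m), for 0.2 s.
2. the plunger is pulled up clear of the hole by its knob (value of joint plunger above 0.0095 m and contact force between the fingers and pull_knob above 1 N), for 0.05 s.
3. the carriage stands at the next hole with the pin home in it (value of joint carriage between 0.037 and 0.043 m and value of joint plunger below 0.0025 m), for 0.2 s.
At the end, for the whole second after the job is handed in: Held through the last second: the fingers grip the plunger knob (over 4 N of contact), the pin is home (plunger within 2.5 mm of fully down) in the next hole (carriage at 40 mm, within 3 mm), and the stop lever points along the rail within about 10 degrees (all of step 3 and value of joint stop_lever between 1.4 and 1.74 rad and contact force between the fingers and pull_knob above 4 N); the arm keeps its last pose, push and grip.
It fails at once if the mouse is disturbed (distance of mouse from where it was at the start of the episode above 0.02 m).
It fails at once if the lens is disturbed (distance of lens from where it was at the start of the episode above 0.02 m).
It fails at once if the screwdriver is disturbed (distance of screwdriver from where it was at the start of the episode above 0.02 m).
It also fails if it takes over 54 s, if anything falls off the work surface, if the arm or the gripper's body presses on something with over 40 N, if the wrist force passes 120 N, or if a joint passes its speed limit or range.

### The arm

A 7-joint arm with a two-finger parallel gripper is mounted at the origin on the work surface. World frame = base frame: x ahead of the robot, y to its left, z up, the work surface at z = 0. Lengths are in m, angles in rad, forces in N, time in s.
With the tool pointing down it reaches from about 0.4 to 0.85 m from the base axis. Payload 4.4 kg.
Tool frame: the origin (TCP) lies at the very end of the fingers, on their centre line; the grasp point (between the pads) lies 19 mm behind it (manip.pinch_z is the distance from the TCP to the grasp point, in m); z points along the fingers, y is the direction in which the jaws open and shut (so a half turn about z gives the same grasp; the last joint's range is limited). The gripper opens to 94 mm and grips with 3 to 60 N. Pads are 16 mm wide; open, the fingers measure 119 mm over their backs; the gripper's body (75 mm by 177 mm) begins 78 mm behind the grasp point.
Start: joints at [-1.381, 0.628, 0.038, 1.517, -0.027, 0.996, -0.02], TCP at [0.164, 0.629, 0.205] pointing down, gripper open.
Joint ranges: [-3.06, 3.06], [-0.37, 2.12], [-1.25, 1.32], [0.18, 2.47], [-1.1, 4.24], [0.23, 1.98], [-2.94, 2.94]. Speed limits (rad/s): [2.57, 2.57, 3.14, 3.14, 3.14, 3.14, 3.14].

### API

Orientations are given as [roll, pitch, yaw] about the fixed x, y, z axes, in that order (R = Rz(yaw) Ry(pitch) Rx(roll)).
In Python, from plant import manip gives the robot as it stands. The module is installed in compiled form; this text tells all that it offers.
- The arm moves only by the shell command python3 -m creep 'ROWS'. ROWS is JSON, a list of rows, each a list of 3 entries, a list of its own where there are three numbers: the turn, a rotation vector about the tool's x, y, z in rad, then the shift along the tool's x, y, z in mm, then the gripper command: -1 is fully open, 1 is shut, values between are in proportion. A call has 1 to 20 rows; each row is the pose to reach, as a shift and turn from the pose commanded when the call began, along the tool's axes at that moment; what a row does not reach only later rows make up. A row lasts 1/10 s, in which the tool goes at most 50 mm and 8.59 degrees, less where a joint would pass 70% of its speed; a pose out of reach is approached as far as the arm can. A call with a gripper value outside its range is refused whole. The fingers move at their own pace and stop on an object; the grip force is fixed at half the most. Time passes only in rows, so rows that repeat a pose let the fingers close. It gives the time, the measured TCP pose, the force and the opening at its end, in the units of the state.
- manip.sense(): the state, without advancing time (a new reading comes with each control period).
- manip.get_image(name): name is "scene" or "top" or "wrist"; returns the picture (400x640x3 uint8, red, green, blue); there is no depth.
- manip.camera_info(name): a dict with "mtx" (3x3 intrinsics, pixels), "distortion" ([k1, k2, p1, p2, k3] as OpenCV has them; the pictures are not rectified), "eye" and "attitude" of the camera in the world. Camera axes: x right, y down, z forward; pixel columns grow to the right and rows downward; lengths in m; the calibration is good to about 2 mm. A picture is of the moment at which its call begins: read the wrist's pose just before it. camera_info takes no time and is no camera call; for the wrist camera it gives the pose at the moment of the call.
- manip.hand_in(): hands the job in, once; it reports no verdict.
The state is a dict: "t": time; "joint_pos": joint angles; "joint_velocities": joint speeds; "joint_torque": joint torques, N m; "eef_pos": TCP position; "tcp_rot": TCP orientation; "force": force on the tool from outside, world axes, zero at the start; "wrist_torque": the same for the moment, N m; "width": opening from 0.0 (shut) to 1.0 (fully open).
Only numpy, scipy, OpenCV 4.12 (cv2) and the standard library are available. Lean on these libraries where they do the work, as an engineer would, in place of code of your own. Each camera call takes 0.05 s, during which the arm holds its last target. There are 200 camera calls.

## Working session

There is one attempt and no reset: what is moved stays moved. The work goes in short steps, Python scripts to look and compute and a shell command to move; the robot and the scene stay as the last step left them, time stands still between calls to the robot, and variables do not carry over. Pictures are saved under pics/ and viewed, about 8 in all and at most 12, crops included, and the job is handed in when it is done.

```bash
mkdir -p pics; python3 - <<'E'
from plant import manip
import cv2,numpy as np
print({k:np.round(v,3) for k,v in manip.sense().items()}, manip.pinch_z)
for n in("top","scene"):
    im=manip.get_image(n); cv2.imwrite(f"pics/{n}0.png",im[:,:,::-1]); c=manip.camera_info(n); print(n,{k:np.round(v,3).tolist() for k,v in c.items()})
E
```

```text
{'t': np.float64(0.0), 'joint_pos': array([-1.381,  0.629,  0.038,  1.518, -0.027,  0.996, -0.02 ]), 'joint_velocities': array([-0.   , -0.001, -0.001,  0.   , -0.   ,  0.001, -0.001]), 'joint_torque': array([-0.0000e+00, -5.4973e+01,  1.1440e+00, -1.8664e+01, -5.2000e-02,
        2.4000e-02,  0.0000e+00]), 'eef_pos': array([0.164, 0.628, 0.205]), 'tcp_rot': array([-3.14 ,  0.   ,  2.886]), 'force': array([ 0.035, -0.017,  0.061]), 'wrist_torque': array([-0.028,  0.004,  0.046]), 'width': np.float64(0.999)} 0.0188
top {'mtx': [[384.317, 0.0, 325.064], [0.0, 384.317, 196.613], [0.0, 0.0, 1.0]], 'distortion': [-0.049, 0.0, 0.0, 0.0, 0.0], 'eye': [0.418, -0.05, 1.046], 'attitude': [-2.933, 0.001, -1.53]}
scene {'mtx': [[430.482, 0.0, 325.922], [0.0, 430.482, 196.647], [0.0, 0.0, 1.0]], 'distortion': [-0.039, 0.0, 0.0, 0.0, 0.0], 'eye': [1.091, 0.637, 0.737], 'attitude': [-2.245, 0.02, 2.511]}
```

View pics/top0.png

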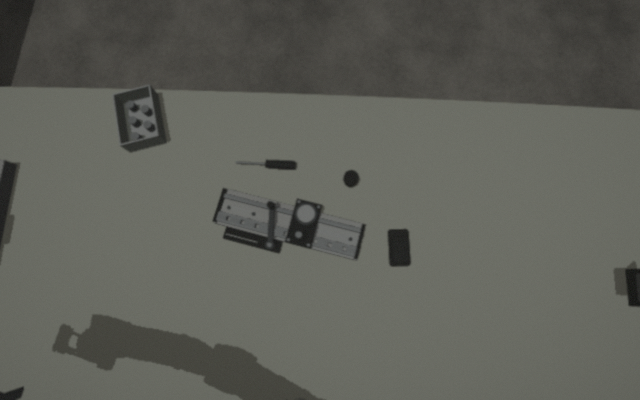

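View pics/scene0.png

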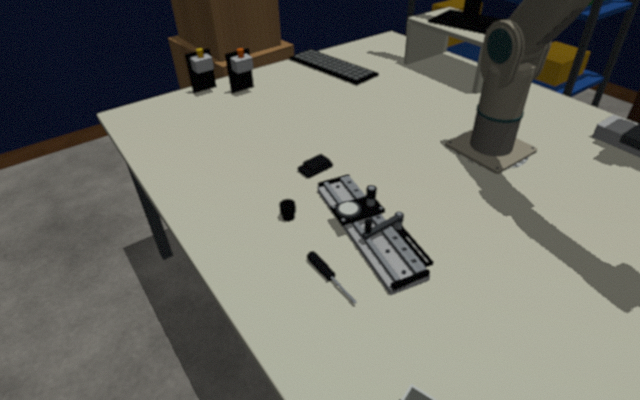

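The top view shows the rail, running from (222,205) to (360,240). The lever knob is near (271,205), its pivot near (268,244) and the carriage near (303,222), with the plunger knob near (297,235). The mouse is at (399,247), the lens at (351,178) and the screwdriver at (267,164). Next I'll enlarge the rail for accurate pixel positions.

```bash
python3 - <<'E'
import cv2
a=cv2.imread("pics/top0.png")[180:265,205:375]; b=cv2.imread("pics/scene0.png")[165:295,310:440]
a=cv2.resize(a,None,fx=4.7,fy=4.7,interpolation=cv2.INTER_CUBIC)
cv2.imwrite("pics/topc.png",cv2.convertScaleAbs(a,alpha=1.5))
E
cat > h.py <<'E'
import numpy as np,cv2
from scipy.spatial.transform import Rotation as R
from plant import manip
def ray(c,uv):
    n=cv2.undistortPoints(np.array([[uv]],float),np.array(c["mtx"]),np.array(c["distortion"]))[0,0]
    return np.array(c["eye"]),R.from_euler("xyz",c["attitude"]).as_matrix()@[n[0],n[1],1]
def onz(c,uv,z):
    e,d=ray(c,uv); return e+d*(z-e[2])/d[2]
def proj(c,P):
    r=R.from_euler("xyz",c["attitude"]).as_matrix().T
    return cv2.projectPoints(np.atleast_2d(np.array(P,float)),cv2.Rodrigues(r)[0],-r@np.array(c["eye"]),np.array(c["mtx"]),np.array(c["distortion"]))[0][:,0]
def rail2w(o,th,p):
    c,s=np.cos(th),np.sin(th); return np.array([o[0]+c*p[0]-s*p[1],o[1]+s*p[0]+c*p[1],p[2]])
E
```

```text
(no output)
```

View pics/topc.png

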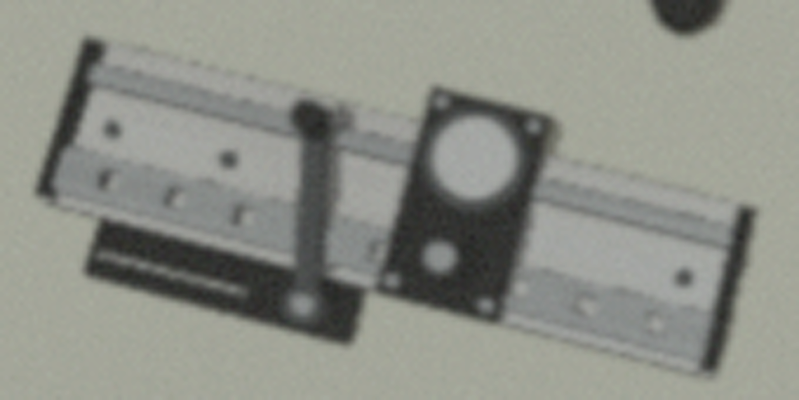

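In the 4.7x crop, the end-block corners are (85,38), (755,207), (715,375) and (38,193). The pivot is at (300,303), the lever knob top at (312,115), the plunger knob's light cap at (440,257) and the nest at (474,157).

```bash
python3 - <<'E'
from h import *
c=manip.camera_info("top")
f=lambda p:(p[0]/4.7+205-.4,p[1]/4.7+180-.4)
C=[onz(c,f(p),.032) for p in [(85,38),(755,207),(715,375),(38,193)]]
o=np.mean(C,0); d=(C[0]+C[3]-C[1]-C[2])[:2]; w=(C[0]+C[1]-C[2]-C[3])[:2]/2
th=np.arctan2(-d[0],d[1]); print("o",o,"len",np.linalg.norm(d)/2,np.linalg.norm(w),"th",th,np.arctan2(w[1],w[0]))
def rl(P):
    q=R.from_euler("z",-th).as_matrix()@(P-np.array([*o[:2],0])); return np.round(q*1000,1)
for n,p,z in [("pivot",(300,303),.055),("lknob",(312,113),.086),("pk",(440,257),.098),("nest",(474,157),.055)]:
    P=onz(c,f(p),z); print(n,P.round(4),rl(P))
s=manip.camera_info("scene")
for P in [(-22,-40,98),(-62,30,86),(38,30,86),(-22,-40,70)]:
    W=rail2w(o,th,np.array(P)/1000); print(P,W.round(4),proj(s,W),proj(c,W))
for n,uv,z in [("mouse",(399,247),.03),("lens",(351,178),.046),("driver",(267,164),.013)]: P=onz(c,uv,z);print(n,P.round(3),rl(P))
k=manip.sense();r=R.from_euler("xyz",k["tcp_rot"]).as_matrix();print(r.round(3))
E
```

```text
o [0.5581506  0.05355363 0.032     ] len 0.3971367818306213 0.09516034801818975 th -0.21420409663190962 -0.20424795892896513
pivot [0.497  0.0995 0.055 ] [-69.5  31.9  55. ]
lknob [0.5972 0.0955 0.086 ] [29.3 49.3 86. ]
pk [0.5207 0.021  0.098 ] [-29.6 -39.8  98. ]
nest [0.5818 0.0083 0.055 ] [ 32.8 -39.2  55. ]
(-22, -40, 98) [0.5282 0.0191 0.098 ] [[368.53200155 188.17456065]] [[299.11257256 231.32991057]]
(-62, 30, 86) [0.5039 0.096  0.086 ] [[397.33758426 204.1058805 ]] [[268.19240268 240.27121853]]
(38, 30, 86) [0.6017 0.0748 0.086 ] [[359.67893216 215.97505499]] [[279.19589381 202.26310919]]
(-22, -40, 70) [0.5282 0.0191 0.07  ] [[368.05807468 197.1551793 ]] [[299.84567108 232.63572622]]
mouse [ 0.505 -0.241  0.03 ] [  10.9 -299.2   30. ]
lens [ 0.684 -0.109  0.046] [ 157.  -131.8   46. ]
driver [0.723 0.126 0.013] [146.1 105.6  13. ]
[[-0.967  0.253 -0.   ]
 [ 0.253  0.967 -0.002]
 [-0.    -0.002 -1.   ]]
```

Pivot, plunger knob and nest all sit about 6 mm below the rail origin in rail x. That means my corner picks are off, so I'll use the direct knob measurements. The lever length comes out at 100.3 mm (100 mm given), and the knob is at rail y = -39.8 (-40 given). I'll move above the pair and check from near.

```bash
python3 -m creep '[[[0,0,0],[-15,-13,-3],-1],[[0,0,0],[-45,-38,-10],-1],[[0,0,0],[-80,-68,-20],-1],[[0,0,0],[-115,-98,-30],-1],[[0,0,0],[-150,-128,-40],-1],[[0,0,0],[-185,-158,-45],-1],[[0,0,0],[-220,-188,-45],-1],[[0,0,0],[-255,-218,-45],-1],[[0,0,0],[-290,-248,-45],-1],[[0,0,0],[-325,-278,-45],-1],[[0,0,0],[-360,-308,-45],-1],[[0,0,0],[-395,-338,-45],-1],[[0,0,0],[-430,-368,-45],-1],[[0,0,0],[-465,-398,-45],-1],[[0,0,0],[-495,-423,-45],-1],[[0,0,0],[-515,-440,-45],-1],[[0,0,0],[-525,-449,-45],-1],[[0,0,0],[-527,-450,-45],-1],[[0,0,0],[-527,-450,-45],-1],[[0,0,0],[-527,-450,-45],-1]]'
python3 - <<'E'
from h import *
s=manip.sense(); c=manip.camera_info("wrist"); im=manip.get_image("wrist")
print(s["joint_pos"].round(3),s["eef_pos"].round(4),s["tcp_rot"].round(3),c)
cv2.imwrite("pics/w1.png",im[:,:,::-1])
for P in [(.597,.0955,.086),(.497,.0995,.055),(.5207,.021,.098)]: print(proj(c,P))
E
```

```text
t: 2.1
eef_pos: [0.5596, 0.0622, 0.2504]
tcp_rot: [3.141, -0.001, 2.888]
force: [-0.2, 0.5, -1.0]
width: 0.999
[-0.26   0.457  0.149  1.71  -0.08   0.981  1.237] [0.5596 0.0622 0.2504] [ 3.141e+00 -1.000e-03  2.888e+00] {'mtx': array([[318.901483  ,   0.        , 315.6431411 ],
       [  0.        , 318.901483  , 194.36574259],
       [  0.        ,   0.        ,   1.        ]]), 'distortion': array([-0.06222406,  0.        ,  0.        ,  0.        ,  0.        ]), 'eye': array([0.48229441, 0.08149005, 0.42911962]), 'attitude': array([ 2.86537451e+00, -8.44512390e-04,  1.31851249e+00])}
[[352.78764785 203.15320758]]
[[333.85304499 113.22387363]]
[[268.53766775 156.13665489]]
```

View pics/w1.png

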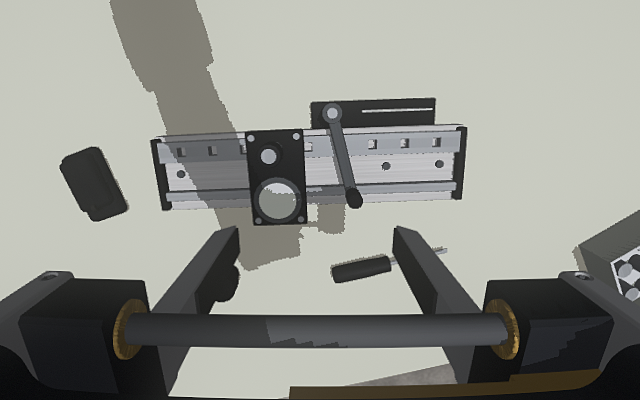

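The wrist view shows the lever knob top near (355,200), against a predicted (353,203). The pivot is at (332,113) and the plunger cap at (268,156), both matching the prediction to 2 px. I'll grip the lever knob with the fingers part closed, to stay clear of the nest.

```bash
python3 -m creep '[[[0,0,0],[-12,20,20],-0.06],[[0,0,0],[-25,43,50],-0.06],[[0,0,0],[-25,43,90],-0.06],[[0,0,0],[-25,43,130],-0.06],[[0,0,0],[-25,43,145],-0.06],[[0,0,0],[-25,43,145],-0.06],[[0,0,0],[-25,43,145],-0.06]]'
python3 - <<'E'
from h import *
s=manip.sense(); c=manip.camera_info("wrist"); im=manip.get_image("wrist")
print(s["joint_pos"].round(3),s["eef_pos"].round(4),s["tcp_rot"].round(3),s["force"])
cv2.imwrite("pics/w2.png",im[:,:,::-1])
print(proj(c,[(.595,.097,.086),(.595,.097,.058),tuple(s["eef_pos"])]))
E
```

```text
t: 2.85
eef_pos: [0.5956, 0.0964, 0.106]
tcp_rot: [3.141, 0.0, 2.887]
force: [0.2, -0.6, 0.5]
width: 0.53
[-0.28   0.685  0.117  1.748 -0.114  0.714  1.214] [0.5956 0.0964 0.106 ] [3.141 0.    2.887] [ 0.24421254 -0.57269512  0.52017495]
[[316.88448505 226.8097718 ]
 [316.72393758 212.96649299]
 [316.36966422 240.13304509]]
```

View pics/w2.png

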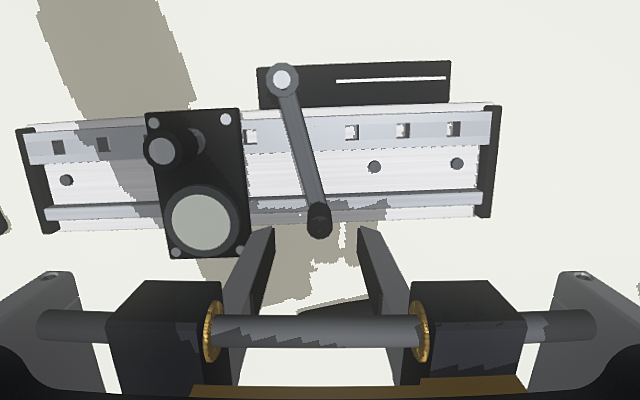

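The lever knob top is at (319,227), against a predicted (317,227), centred between the fingers. Next I descend and close.

```bash
python3 -m creep '[[[0,0,0],[0,1,20],-0.06],[[0,0,0],[0,1,40],-0.06],[[0,0,0],[0,1,48],-0.06],[[0,0,0],[0,1,48],-0.06],[[0,0,0],[0,1,48],1],[[0,0,0],[0,1,48],1],[[0,0,0],[0,1,48],1],[[0,0,0],[0,1,48],1],[[0,0,0],[0,1,48],1],[[0,0,0],[0,1,48],1]]'
python3 - <<'E'
from h import *
s=manip.sense()
r=R.from_euler("xyz",s["tcp_rot"]).as_matrix();p=s["eef_pos"];print(s["joint_pos"].round(3),p,s["width"]*94)
v=np.array([.497,.0985,p[2]]); q=p-v; print(np.linalg.norm(q[:2]),np.arctan2(q[1],q[0]))
th=-.209; a0=np.arctan2(q[1],q[0])-th; tot=1.571-a0; print("lever now",a0,"swing",tot)
# radius 100 mm arc centred 100 mm inward of the grip
u=q/np.linalg.norm(q[:2])
for f in np.linspace(0,1,16)[1:]:
    d=.1*(R.from_euler("z",f*tot).as_matrix()@u-u); print(round(f,2),"tz",round(-f*tot*.85,2),(r.T@d*1000).round(0))
E
```

```text
t: 3.9
eef_pos: [0.5967, 0.0969, 0.058]
tcp_rot: [3.14, 0.002, 2.886]
force: [1.3, 1.8, 2.1]
width: 0.187
[-0.272  0.754  0.104  1.774 -0.124  0.618  1.221] [0.59673168 0.09686056 0.05802201] 17.545328474355134
0.09974515385793199 -0.016437037494145483
lever now 0.1925629625058545 swing 1.3784370374941455
0.07 tz -0.08 [3. 9. 0.]
0.13 tz -0.16 [ 6. 17.  0.]
0.2 tz -0.23 [10. 26.  0.]
0.27 tz -0.31 [15. 33.  0.]
0.33 tz -0.39 [21. 41.  0.]
0.4 tz -0.47 [27. 47.  0.]
0.47 tz -0.55 [34. 54.  0.]
0.53 tz -0.62 [41. 59. -0.]
0.6 tz -0.7 [49. 64. -0.]
0.67 tz -0.78 [57. 68. -0.]
0.73 tz -0.86 [66. 71. -0.]
0.8 tz -0.94 [74. 74. -0.]
0.87 tz -1.02 [84. 75. -0.]
0.93 tz -1.09 [93. 76. -0.]
1.0 tz -1.17 [102.  76.  -0.]
```

```bash
python3 -m creep '[[[0,0,-0.08],[3,9,0],1],[[0,0,-0.16],[6,17,0],1],[[0,0,-0.23],[10,26,0],1],[[0,0,-0.31],[15,33,0],1],[[0,0,-0.39],[21,41,0],1],[[0,0,-0.47],[27,47,0],1],[[0,0,-0.55],[34,54,0],1],[[0,0,-0.62],[41,59,0],1],[[0,0,-0.70],[49,64,0],1],[[0,0,-0.78],[57,68,0],1],[[0,0,-0.86],[66,71,0],1],[[0,0,-0.94],[74,74,0],1],[[0,0,-1.02],[84,75,0],1],[[0,0,-1.09],[93,76,0],1],[[0,0,-1.17],[102,76,0],1],[[0,0,-1.17],[102,76,0],1],[[0,0,-1.17],[102,76,0],1]]'
python3 - <<'E'
from h import *
s=manip.sense()
p=s["eef_pos"];print(s["joint_pos"].round(3),p,s["width"]*94)
q=p-[.497,.0985,0]; print(np.linalg.norm(q[:2]),"lever",np.arctan2(q[1],q[0])+.209)
im=manip.get_image("top"); cv2.imwrite("pics/top1.png",cv2.convertScaleAbs(cv2.resize(im[180:265,205:375,::-1],None,fx=4.7,fy=4.7,interpolation=cv2.INTER_CUBIC),alpha=1.5))
E
```

```text
t: 5.6
eef_pos: [0.5177, 0.1974, 0.058]
tcp_rot: [-3.141, 0.004, -2.228]
force: [2.7, 4.5, 1.2]
width: 0.183
[-0.293  0.704 -0.186  1.912  0.231  0.542  1.851] [0.51773588 0.19742937 0.05801494] 17.220013149901444
0.10107916028665853 lever 1.5731844649303082
```

The wrist pose implies a lever angle of about 1.573. I'll release the knob and move above the plunger, then look from there.

```bash
python3 -m creep '[[[0,0,0],[0,0,0],0.4],[[0,0,0],[0,0,0],0],[[0,0,0],[0,0,0],-0.2],[[0,0,0],[0,0,-10],-0.2],[[0,0,0],[0,0,-35],-0.2],[[0,0,0],[0,0,-70],-0.2],[[0,0,0.05],[0,0,-92],-0.2],[[0,0,0.18],[15,-12,-95],-0.2],[[0,0,0.32],[35,-28,-95],-0.2],[[0,0,0.46],[55,-44,-95],-0.2],[[0,0,0.6],[75,-60,-95],-0.2],[[0,0,0.74],[95,-76,-95],-0.2],[[0,0,0.88],[115,-92,-95],-0.2],[[0,0,1.02],[130,-104,-95],-0.2],[[0,0,1.12],[137,-110,-95],-0.2],[[0,0,1.12],[137,-110,-95],-0.2],[[0,0,1.12],[137,-110,-95],-0.2]]'
python3 - <<'E'
from h import *
s=manip.sense(); c=manip.camera_info("wrist"); im=manip.get_image("wrist")
print(s["joint_pos"].round(3),s["eef_pos"].round(4),s["tcp_rot"].round(3),s["width"]*94)
cv2.imwrite("pics/w3.png",im[:,:,::-1])
print(proj(c,[(.521,.021,.098),(.497,.0985,.055),(.518,.197,.086)]))
E
```

```text
t: 7.35
eef_pos: [0.5196, 0.0206, 0.1528]
tcp_rot: [3.141, -0.0, 2.938]
force: [-1.4, 0.7, -0.5]
width: 0.597
[-0.146  0.517  0.077  1.936 -0.06   0.691  1.335] [0.5196 0.0206 0.1528] [ 3.141 -0.     2.938] 56.14214057807964
[[317.04350913 212.58419787]
 [398.12925235 154.02291761]
 [531.13502227 161.84007695]]
```

View pics/w3.png

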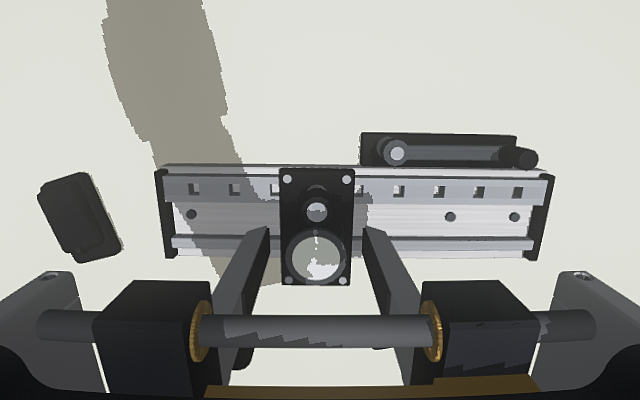

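The plunger cap is at (316,211), against a predicted (317,213). The lever lies along the rail, with its pivot at (397,154) and its knob at about (527,157), which gives about 1.57 to 1.61 rad. Next I descend and grip the plunger knob.

```bash
python3 -m creep '[[[0,0,0],[0,0,25],-0.2],[[0,0,0],[0,0,50],-0.2],[[0,0,0],[0,0,72],-0.2],[[0,0,0],[0,0,86],-0.2],[[0,0,0],[0,0,86],-0.2],[[0,0,0],[0,0,86],1],[[0,0,0],[0,0,86],1],[[0,0,0],[0,0,86],1],[[0,0,0],[0,0,86],1],[[0,0,0],[0,0,86],1],[[0,0,0],[0,0,86],1]]'
python3 -c "
from h import *
s=manip.sense();print(s['eef_pos'],s['width']*94,s['force'],s['tcp_rot'])"
```

```text
t: 8.5
eef_pos: [0.5203, 0.0204, 0.0671]
tcp_rot: [3.141, 0.001, 2.936]
force: [-0.8, 0.9, 6.5]
width: 0.271
[0.52029594 0.0203549  0.06707329] 25.460258933766944 [-0.80356139  0.87601966  6.47288855] [3.14094424e+00 1.06004892e-03 2.93588878e+00]
```

```bash
python3 -m creep '[[[0,0,0],[0,0,-3],1],[[0,0,0],[0,0,-7],1],[[0,0,0],[0,0,-11],1],[[0,0,0],[0,0,-14],1],[[0,0,0],[0,0,-14],1],[[0,0,0],[0,0,-14],1],[[0,0,0],[0,0,-14],1]]'
```

```text
t: 9.2
eef_pos: [0.5202, 0.0201, 0.0804]
tcp_rot: [3.141, 0.001, 2.936]
force: [3.4, 0.7, -8.2]
width: 0.27
```

The 13.3 mm lift with 8 N of pull matches the spring. Next I slide 40 mm.

```bash
python3 -m creep '[[[0,0,0],[0,4,0],1],[[0,0,0],[0,10,0],1],[[0,0,0],[0,17,0],1],[[0,0,0],[0,24,0],1],[[0,0,0],[0,31,0],1],[[0,0,0],[0,36,0],1],[[0,0,0],[0,40,0],1],[[0,0,0],[0,40,0],1],[[0,0,0],[0,40,0],1],[[0,0,0],[0,40,0],1]]'
```

```text
t: 10.2
eef_pos: [0.5285, 0.0589, 0.0805]
tcp_rot: [-3.141, 0.001, 2.935]
force: [4.7, -1.2, -8.1]
width: 0.268
```

```bash
python3 -m creep '[[[0,0,0],[0,0.3,3],1],[[0,0,0],[0,0.3,6],1],[[0,0,0],[0,0.3,9],1],[[0,0,0],[0,0.3,12],1],[[0,0,0],[0,0.3,14],1],[[0,0,0],[0,0.3,14],1],[[0,0,0],[0,0.3,14],1],[[0,0,0],[0,0.3,14],1]]'
```

```text
t: 11.0
eef_pos: [0.5286, 0.0592, 0.0671]
tcp_rot: [3.141, 0.001, 2.935]
force: [3.3, -2.8, 4.2]
width: 0.271
```

Height is back at 0.0671 with only 4 N on the tool, so the pin looks home. I'll confirm it with a small nudge along the rail, where a locked carriage should resist with well over 2 N, and with a picture.

```bash
python3 -m creep '[[[0,0,0],[0,1,0],1],[[0,0,0],[0,2.5,0],1],[[0,0,0],[0,2.5,0],1],[[0,0,0],[0,2.5,0],1]]'; python3 -m creep '[[[0,0,0],[0,-1.5,0],1],[[0,0,0],[0,-2.5,0],1],[[0,0,0],[0,-2.5,0],1],[[0,0,0],[0,-2.5,0],1],[[0,0,0],[0,-2.5,0],1],[[0,0,0],[0,-2.5,0],1]]'
python3 - <<'E'
from h import *
c=manip.camera_info("wrist"); im=manip.get_image("wrist"); cv2.imwrite("pics/w4.png",im[:,:,::-1])
print(proj(c,[(.497,.0985,.055),(.518,.197,.086),(.5286,.0592,.098),(.5286,.0592,.108)]))
E
```

```text
t: 11.4
eef_pos: [0.5292, 0.0618, 0.0671]
tcp_rot: [3.141, 0.001, 2.936]
force: [2.7, -3.0, 6.1]
width: 0.273
t: 12.0
eef_pos: [0.529, 0.0609, 0.0671]
tcp_rot: [3.14, 0.002, 2.937]
force: [3.8, 0.5, 6.5]
width: 0.273
[[365.87022361 173.22161102]
 [559.43615884 187.17685505]
 [313.17337667 264.82772836]
 [313.06520078 274.81420878]]
```

View pics/w4.png

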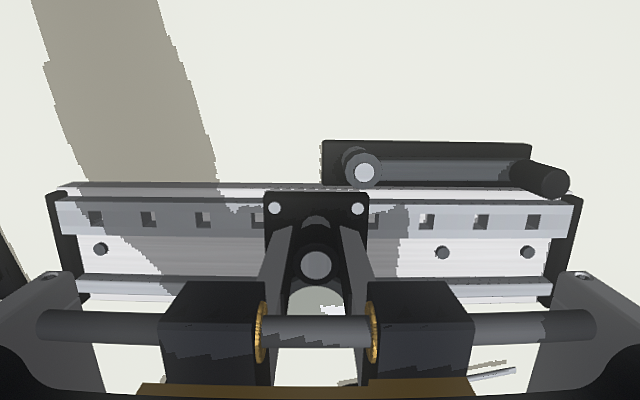

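The picture shows the plunger cap at (315,265), where a pin-home cap (z = 98 mm) is predicted at (313,265); a riding pin would be at (313,275). The pivot at (364,172) matches its prediction too, and the lever still lies along the rail. The nudge moved the carriage about 2.6 mm, which is its full play. I'll bring it back to centre.

```bash
python3 -m creep '[[[0,0,0],[0,-1.5,0],1],[[0,0,0],[0,-1.5,0],1],[[0,0,0],[0,-1.5,0],1],[[0,0,0],[0,-1.5,0],1],[[0,0,0],[0,-1.5,0],1]]'; python3 -m creep '[[[0,0,0],[0,-5,0],1],[[0,0,0],[0,-5,0],1],[[0,0,0],[0,-5,0],1]]'
```

```text
t: 12.55
eef_pos: [0.5287, 0.0595, 0.0671]
tcp_rot: [3.14, 0.002, 2.937]
force: [3.9, 1.5, 6.4]
width: 0.268
t: 12.85
eef_pos: [0.5285, 0.0583, 0.0671]
tcp_rot: [3.135, 0.002, 2.939]
force: [4.4, 7.6, 4.3]
width: 0.273
```

A 5 mm push moved it only 1.2 mm, with the force rising to 7.6 N, so the carriage is locked in the hole. I'll relax the push, check, and hand in.

```bash
python3 -m creep '[[[0,0,0],[0,5.5,0],1],[[0,0,0],[0,5.5,0],1],[[0,0,0],[0,5.5,0],1],[[0,0,0],[0,5.5,0],1],[[0,0,0],[0,5.5,0],1]]'; python3 -c "
from plant import manip
s=manip.sense();print(s['eef_pos'],s['force'],s['width']*94)
if abs(s['eef_pos'][2]-.0671)<.001 and s['width']*94>24: print(manip.hand_in())"
```

```text
t: 13.35
eef_pos: [0.5289, 0.0602, 0.0671]
tcp_rot: [3.139, 0.002, 2.937]
force: [4.0, 1.0, 5.3]
width: 0.27
[0.52887576 0.06023846 0.06709307] [3.95446475 1.01100532 5.34568988] 25.34082386295995
the job is handed in; nothing more can be done
None
```

I swung the stop lever out to point along the rail, then lifted the plunger 13 mm and slid the carriage one hole on. I lowered the pin home and handed in at about 13.4 s of the 54 s, still gripping the plunger knob. The hand-in gives no verdict, so the checks below are my own measurements.

- **Lever:** the arm pose at the end of the swing gave 1.573 rad. A rough reading from the wrist picture gave about 1.61. Both are inside the 1.4 to 1.74 range, and the lever still lay along the rail in the last picture.
- **Pin home:** the tool height came back to its starting 67.1 mm. The knob's cap appeared within 2 pixels of where it should be with the pin home; a pin riding on the strip would have been about 10 pixels off.
- **Carriage:** the tool ended 40.8 mm along from where it first gripped the knob, near the middle of the play.
- **Locked:** the first test push of 2.5 mm was inconclusive, because it only took up the play with no rise in force. A 5 mm push back moved the carriage just 1.2 mm and the force rose to 7.6 N, which confirms the lock.
- **Grip:** the fingers were closed on the knob at 25.3 mm (26 mm given). The contact force itself is not measured.
- **Mouse, lens and screwdriver:** no move went near them, but I did not re-measure their positions at the end.

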